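# Empty the casting mould, close it, pin it and hold it shut

### The job

Lift the cast metal lug out of the open wooden mould and set it down in the grey tray, without dropping or throwing it. Then swing the mould's hinged upper half fully shut, take the steel pin from its wooden rack and push it straight down through the aligned holes of both halves until its head sits flush on the mould. Finish while holding: keep pressing the mould firmly shut from above (on the pin's head, still gripped or not, or on the upper half itself) and do not let go; leave the bottle, cup and brush where they are.

Things in the scene. Friction and masses are not known exactly. Their poses are not given: they have to be found in the camera images.
- mould: Lower half of the light wooden mould, a block fixed to the bench, 150 (x) x 120 (y) x 40 mm high; origin at the centre of its underside, on the bench; z up. In its top a cavity 30 (x) x 66 (y) mm, 12 mm deep, centred at local x -30, y 0 mm. The upper half's hinge line runs along local x at local y +60 mm, height 40 mm.
- lid (a joint): Opening angle (rad) of the mould's upper half, a wooden block 150 x 120 x 26 mm, 0.2 to 0.5 kg: 0 shut, flat on the lower half, top face 66 mm above the bench; 1.57 upright; 1.8 to 2.15 at the start, leaning back, outer face towards the mould's +y; stops at 0 and 2.3. Stiff hinge: stays at any angle, takes 1 to 5 N at the free edge to move. Hinge line: mould's y +60 mm, height 40 mm.
- lid_edge (a point): Middle of the free edge face (150 x 26 mm) of the upper half: 120 mm from the hinge line, half-way through the 26 mm thickness; moves with the upper half, its axes are parallel to the mould's when shut.
- mould_hole (a point): Centre of the mouth of the vertical pin hole in the top face of the shut mould: mould's local x +45, y -35, height 66 mm (fixed to the lower half, does not move with the upper half). The hole is 12.5 mm wide with a small chamfer and goes through both halves, 66 mm down to the bench.
- casting_center (a point): Centre of the cast metal lug, 28 mm high, 0.05 to 0.12 kg: foot plate 26 (x) x 62 (y) x 10 mm, on it an upright rib 12 (x) x 50 (y) x 18 mm. This point is 14 mm above its underside; z up. It starts in the mould's cavity, rib up and parallel to the mould's y, standing 16 mm proud of the lower half's top; grip it across the rib's 12 mm.
- tray_in (a point): Centre of the inner floor of the shallow grey plastic tray, fixed to the bench, outside 130 (x) x 170 (y) x 22 mm high, walls 4 mm; the inner floor is about 4 mm above the bench.
- rack: Dark wooden rack block, 60 x 60 x 56 mm high, fixed to the bench, origin at the centre of its underside, with one vertical hole in the middle in which the pin stands at the start.
- pin_head (a point): Centre of the head of the steel pin, a cylinder 22 mm across, 42 mm high (21 mm above and below this point). Below it a shank 10 mm thick, 52 mm long, tapered at the tip. 0.05 to 0.1 kg. It stands upright in the rack, head resting on the rack's top; pull it straight up. Seated in the shut mould this point is 21 mm above mould_hole.
- pin_tip (a point): Lower tip of the pin, on its axis, 73 mm below pin_head.
- pin: The locking pin; origin at its lower tip, z along the pin towards its head.
- bottle: Bystander: amber bottle with white cap, 64 mm across, 170 mm high, origin at its underside; leave alone.
- cup: Bystander: white plastic cup, 80 mm across, 85 mm high, origin at its underside; leave alone.
- brush: Bystander: hand brush, 180 mm long, lying on the bench; leave alone.
- casting: The cast metal lug itself; origin at the centre of its underside, 14 mm below casting_center.
Not all that is in view belongs to the job. There is more than one size of the casting; the job needs the largest.

How it is judged (in metres and radians):
On the way, in this order (a step that is already met when the one before it is completed fails the run):
1. the casting lies in the tray, released (x of casting_center in the frame of tray_in between -0.055 and 0.055 m and y of casting_center in the frame of tray_in between -0.075 and 0.075 m and height (world z) of casting_center below 0.035 m and contact force between the fingers and casting below 0.1 N), for 0.2 s.
2. the upper half is shut (value of joint lid below 0.03 rad), for 0.2 s.
3. the pin is through both halves, its head on the upper half (distance between pin_head and mould_hole below 0.0245 m and horizontal distance between pin_tip and mould_hole below 0.005 m and value of joint lid below 0.03 rad), for 0.2 s.
At the end, for the whole second after the job is handed in: Casting at rest in the tray, below 35 mm, not held; upper half shut (0.03 rad); pin upright (0.12 rad), tip within 5 mm of the hole axis, head seated within 3.5 mm; the robot presses the upper half with over 3 N, directly or through the pin, all through the last second (all of step 1 and all of step 3 and linear speed of casting below 0.03 m/s and angle between pin's own z axis and vertical below 0.12 rad and (contact force between any of the fingers, the arm and lid above 3 N or (contact force between pin and lid above 3 N and contact force between any of the fingers, the arm and pin above 2 N))); the arm keeps its last pose, push and grip.
It fails at once if the casting is dropped or thrown (moving faster than 0.8 m/s outside the gripper) (linear speed of casting above 0.8 m/s and contact force between the fingers and casting below 0.05 N).
It fails at once if the bottle is moved more than 30 mm or tipped (distance of bottle from where it was at the start of the episode above 0.03 m or angle between bottle's own z axis and vertical above 0.3 rad).
It fails at once if the cup is moved more than 30 mm or tipped (distance of cup from where it was at the start of the episode above 0.03 m or angle between cup's own z axis and vertical above 0.3 rad).
It fails at once if the brush is moved more than 30 mm (distance of brush from where it was at the start of the episode above 0.03 m).
It also fails if it takes over 66 s, if anything falls off the work surface, if the arm or the gripper's body presses on something with over 40 N, if the wrist force passes 120 N, or if a joint passes its speed limit or range.

### The arm

A 6-joint arm with a two-finger parallel gripper is mounted at the origin on the work surface. World frame = base frame: x ahead of the robot, y to its left, z up, the work surface at z = 0. Lengths are in mm, angles in rad, forces in N, time in s.
With the tool pointing down it reaches from about 350 to 725 mm from the base axis. Payload 4.3 kg.
Tool frame: the origin (TCP) lies midway between the tips of the shut fingers; the grasp point (between the pads) lies 19 mm behind it; x points along the fingers, y is the direction in which the jaws open and shut, and the axes are right-handed (so a half turn about x gives the same grasp; the last joint's range is limited). The gripper opens to 85 mm and grips with 20 to 120 N. Pads are 22 mm wide; open, the fingers measure 114 mm over their backs; the gripper's body (76 mm by 85 mm) begins 54 mm behind the grasp point. The pads swing forward as they close: fully open they stand 13 mm farther back than shut.
Start: joints at [-1.297, 0.377, 0.081, 1.274, 0, 1.46], TCP at [215.32, -533.202, 231.329] pointing down, gripper open.
Joint ranges: [-2.72, 2.72], [-0.84, 1.66], [-1.02, 1.22], [-1.77, 2.12], [-1.37, 1.28], [-3.14, 3.14]. Speed limits (rad/s): [2.57, 2.57, 3.14, 3.14, 3.14, 3.14].

### API

Orientations are given as a rotation vector (axis times angle).
In Python, from workcell import bot gives the robot as it stands. The module is installed in compiled form; this text tells all that it offers.
- The arm moves only by the shell command python3 -m pendant 'ROWS' [FORCE]. ROWS is JSON, a list that holds one entry, the list of rows, each a list of 7 numbers: the opening, from 0 (shut) to 1 (fully open), then the shift along the tool's x, y, z scaled (see below), then the turn, a rotation vector about the tool's x, y, z scaled (see below). In form: [[[claw, x, y, z, wx, wy, wz], ...]]. A call has exactly 8 rows; each row is the pose to reach, as a shift and turn from the pose commanded when the call began, along the tool's axes at that moment; what a row does not reach only later rows make up. The controller multiplies each number of a shift by 150 mm and each number of a turn by 2 rad. A row lasts 1/12 s, in which the tool goes at most 41.7 mm and 7.16 degrees, less where a joint would pass 70% of its speed; a pose out of reach is approached as far as the arm can. A call with a number of a shift or a turn outside -1 to 1 is refused whole. A call with a gripper value outside its range is refused whole. The fingers move at their own pace and stop on an object; FORCE is the grip in N (left out, the last holds). Time passes only in rows, so rows that repeat a pose let the fingers close, or fill a call up. It gives the time, the measured TCP pose, the force and the opening at its end, in the units of the state.
- bot.get_obs(): the state, without advancing time (a new reading comes with each control period).
- bot.grab_frame(name): name is "scene" or "top"; returns (picture, depth): 400x640x3 uint8, red, green, blue; 400x640 float32, mm along the optical axis (not along the pixel's ray), 0 where there is no reading.
- bot.camera_info(name): a dict with "fx", "fy", "cx", "cy" (pixels), "k1" (the pictures are not rectified: a ray, as slopes to the right and down, at radius r is drawn at 1 + k1 r^2 times it, then the intrinsics apply), "position" and "rotation" of the camera in the world. Camera axes: x right, y up, looking along -z (the intrinsics and any distortion apply to the point x, -y, -z); pixel columns grow to the right and rows downward; lengths in mm; the calibration is good to about 2 mm. A picture is of the moment at which its call begins. camera_info takes no time and is no camera call.
- bot.job_done(): hands the job in, once; it reports no verdict.
The state is a dict: "time_s": time; "joint_positions": joint angles; "joint_vel": joint speeds; "joint_torque": joint torques, N m; "tcp_pos": TCP position; "eef_rot": TCP orientation; "contact_force": force on the tool from outside, world axes, zero at the start; "ft_torque": the same for the moment, N m; "gripper_width": finger opening in mm.
Only numpy, scipy, OpenCV 4.12 (cv2) and the standard library are available. Lean on these libraries where they do the work, as an engineer would, in place of code of your own. Each camera call takes 0.05 s, during which the arm holds its last target.

## Working session

There is one attempt and no reset: what is moved stays moved. The work goes in short steps, Python scripts to look and compute and a shell command to move; the robot and the scene stay as the last step left them, time stands still between calls to the robot, and variables do not carry over. Pictures are saved under pics/ and viewed, and the job is handed in when it is done.

```bash
mkdir -p pics; python3 - <<'E'
from workcell import bot
import cv2,numpy as np
o=bot.get_obs()
print(o)
for n in ("scene","top"):
    print(n,bot.camera_info(n))
    p,d=bot.grab_frame(n)
    cv2.imwrite(f"pics/{n}0.png",p[:,:,::-1]); np.save(f"{n}0d.npy",d)
E
```

```text
{'time_s': 0.0, 'joint_positions': array([-1.29732799e+00,  3.78056620e-01,  7.96346067e-02,  1.27443492e+00,
        3.35523805e-05,  1.46048221e+00]), 'joint_vel': array([-1.45780116e-05,  2.25509258e-03,  9.45825366e-04,  1.08263160e-03,
       -2.04861190e-03,  1.37446927e-03]), 'joint_torque': array([-1.23443835e-03, -4.63601124e+01,  2.69877774e+01,  2.07847764e-02,
       -8.52056405e-05,  1.58320256e-05]), 'tcp_pos': array([ 215.1241831 , -532.52269804,  230.36795915]), 'eef_rot': array([ 2.01194155,  0.39301782, -2.01221718]), 'contact_force': array([0.39334896, 0.1312664 , 0.19190001]), 'ft_torque': array([-0.01714134, -0.02003008,  0.02059741]), 'gripper_width': 85.36588051661877}
scene {'fx': 361.8594354914066, 'fy': 361.8594354914066, 'cx': 313.81887411434246, 'cy': 198.34024024479496, 'k1': 0.026302844743955334, 'position': array([1036.55956944,   51.44769244,  893.36267033]), 'rotation': array([0.39437254, 0.5031438 , 1.77861846])}
top {'fx': 506.9423784513079, 'fy': 506.9423784513079, 'cx': 324.3816718272443, 'cy': 201.494984385255, 'k1': -0.021966691854977176, 'position': array([ 343.25352238,  -42.32893188, 1146.87966013]), 'rotation': array([ 0.15406312, -0.16695409, -1.65036643])}
```

View pics/scene0.png

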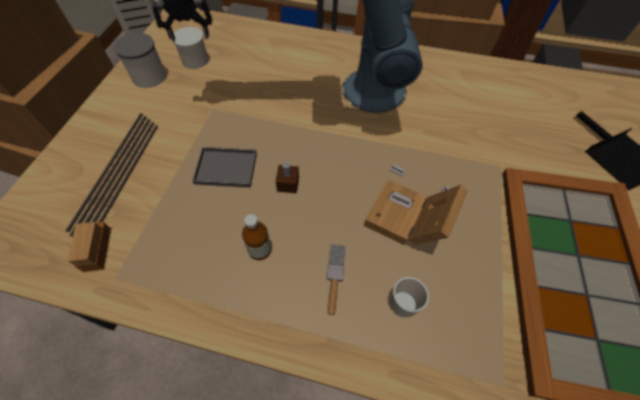

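View pics/top0.png

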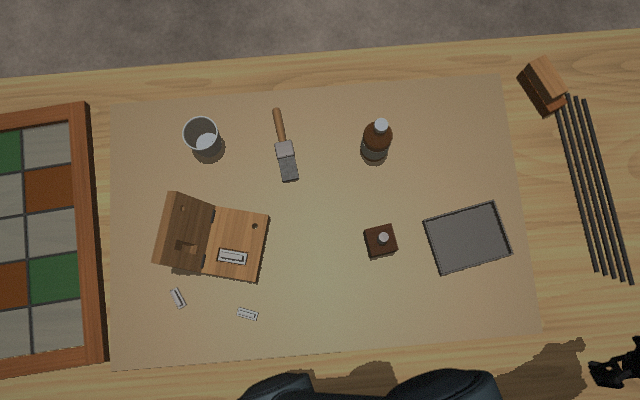

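The scene view has the mould at about (410,210), with the lid leaning right, the tray at (225,167), the rack and pin at (288,178), the bottle at (255,235), the cup at (408,295) and the brush at (335,275). In the top view there are three castings: one in the cavity (232,257), and small ones at (178,297) and (247,313). The one in the mould looks largest, and I'll check that in an enlarged crop.

```bash
cat > h.py <<'E'
import numpy as np,cv2
from scipy.spatial.transform import Rotation as R
from workcell import bot
class Cam:
    def __init__(s,n):
        c=bot.camera_info(n); s.K=np.array([[c['fx'],0,c['cx']],[0,c['fy'],c['cy']],[0,0,1]]); s.D=np.array([c['k1'],0,0,0.]); s.p=np.array(c['position']); s.R=R.from_rotvec(c['rotation']).as_matrix()
    def rays(s,uv):
        q=cv2.undistortPoints(np.array(uv,float).reshape(-1,1,2),s.K,s.D).reshape(-1,2)
        return np.c_[q[:,0],-q[:,1],-np.ones(len(q))]@s.R.T
    def plane(s,uv,z):
        r=s.rays(uv); return s.p+r*((z-s.p[2])/r[:,2])[:,None]
    def depth(s,uv,d): return s.p+s.rays(uv)*np.array(d,float).reshape(-1,1)
    def proj(s,P):
        q=(np.atleast_2d(P)-s.p)@s.R; q=np.c_[q[:,0],-q[:,1],-q[:,2]]
        return cv2.projectPoints(q.reshape(-1,1,3),np.zeros(3),np.zeros(3),s.K,s.D)[0].reshape(-1,2)
    def cloud(s,d):
        v,u=np.mgrid[0:400,0:640]; uv=np.c_[u.ravel(),v.ravel()]
        P=s.depth(uv,d.ravel()); P[d.ravel()<=0]=np.nan; return P.reshape(400,640,3)
E
python3 - <<'E'
from h import *
t=cv2.imread('pics/top0.png')
cv2.imwrite('pics/c1.png',cv2.resize(t[180:335,145:280],None,fx=4.5*.85,fy=4.5*.85,interpolation=cv2.INTER_CUBIC))
cv2.imwrite('pics/c2.png',cv2.resize(t[190:285,350:520],None,fx=4.5,fy=4.5,interpolation=cv2.INTER_CUBIC))
s=cv2.imread('pics/scene0.png')
cv2.imwrite('pics/c3.png',cv2.resize(s[150:260,350:480],None,fx=5,fy=5,interpolation=cv2.INTER_CUBIC))
c=Cam('top');P=c.cloud(np.load('top0d.npy'))
for u,v in [(232,257),(240,270),(216,240),(178,297),(247,313),(383,238),(460,240),(375,125),(205,135),(300,300),(190,210),(372,245),(285,150)]: print((u,v),P[v,u].round(1))
E
```

```text
(232, 257) [461.7 147.6  55.7]
(240, 270) [433.9 134.7  38. ]
(216, 240) [503.5 183.3  41. ]
(178, 297) [388.4 278.1  13.7]
(247, 313) [341.2 127.8  17.3]
(383, 238) [ 470.  -175.4   95.4]
(460, 240) [ 461.5 -361.     3.2]
(375, 125) [ 692.6 -175.2  168.3]
(205, 135) [761.  206.2   4.5]
(300, 300) [359.5  11.4  -1.8]
(190, 210) [562.9 222.9 101.2]
(372, 245) [ 461.6 -155.    56.7]
(285, 150) [702.7  19.1  19.9]
```

View pics/c1.png

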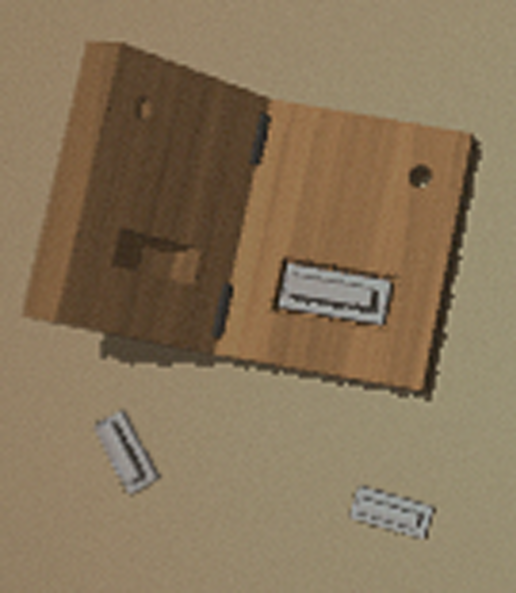

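View pics/c2.png

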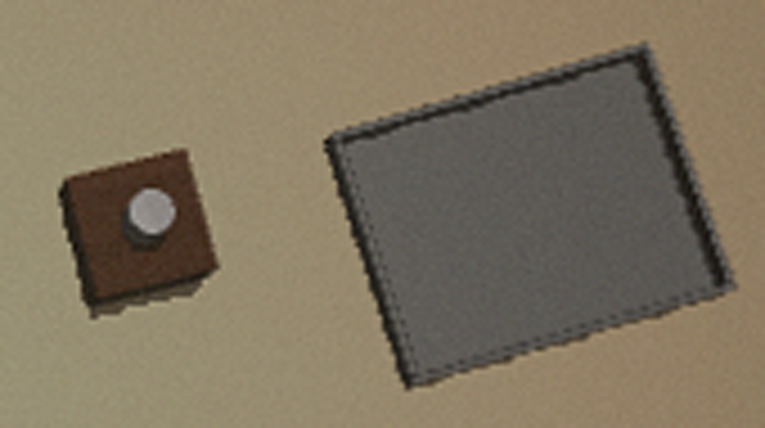

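View pics/c3.png

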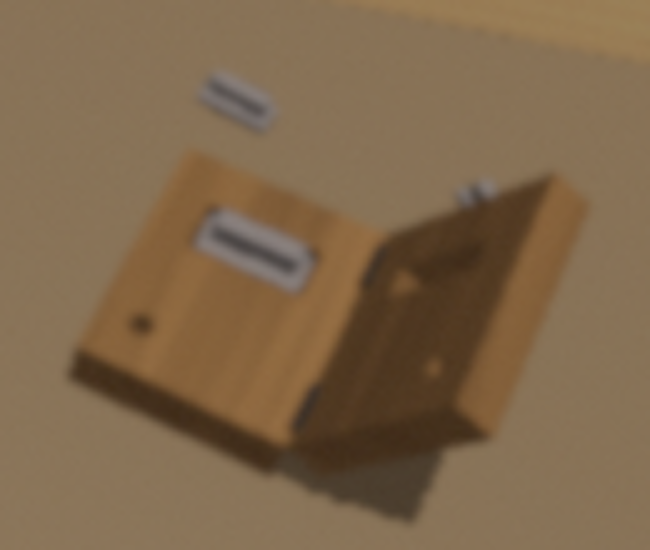

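Three castings: (232,257), (178,297) and (247,313). The one at (232,257) sits in the mould cavity. In the crop it is clearly longer (about 27 px) than the other two (about 20 px), so it is the 62 mm lug. Next I'll measure everything.

```bash
python3 - <<'E'
from h import *
c=Cam('top');d=np.load('top0d.npy');P=c.cloud(d);t=cv2.imread('pics/top0.png').astype(int)
Z=P[...,2]
def box(m,name,z):
    m=m.astype(np.uint8); n,l,st,_=cv2.connectedComponentsWithStats(m); i=1+np.argmax(st[1:,4]); m=(l==i)
    cn=max(cv2.findContours(m.astype(np.uint8),0,2)[0],key=len)[:,0].astype(float)
    W=c.plane(cn,z)[:,:2].astype(np.float32)
    r=cv2.minAreaRect(W); print(name,'px',np.argwhere(m).mean(0)[::-1].round(1),'rect',np.round(r[0],1),np.round(r[1],1),round(r[2],1),'medz',np.nanmedian(Z[m]).round(1)); return m
def win(x0,x1,y0,y1):
    w=np.zeros((400,640),bool); w[y0:y1,x0:x1]=1; return w
bench=win(290,340,250,320); print('bench z',np.nanmedian(Z[bench]))
m=box(win(195,280,195,290)&(Z>33)&(Z<47),'mouldtop',40)
box(win(350,410,215,270)&(Z>48)&(Z<64),'racktop',56)
box(win(350,410,215,270)&(Z>80),'pin',98-0+0)
g=t.mean(2)
box(win(215,252,243,270)&(t.min(2)>110)&((t.max(2)-t.min(2))<30),'cast',42)
box(win(215,252,243,270)&(Z>49),'rib',56)
hs=cv2.cvtColor(t.astype(np.uint8),cv2.COLOR_BGR2HSV)
box(win(415,520,195,280)&(hs[...,1]<60),'tray',22)
for u,v in [(254.8,225.8)]: print('hole',c.plane([(u,v)],40))
w=win(248,262,219,233)&(g<55); print('dark hole px',np.argwhere(w).mean(0)[::-1], c.plane([np.argwhere(w).mean(0)[::-1]],40))
# lid inner face
L=win(163,208,195,265)&(Z>50); p=P[L]; p=p[~np.isnan(p).any(1)]; p0=np.median(p,0)
for k in range(4):
    u,s,vt=np.linalg.svd(p-p.mean(0),full_matrices=False); r=np.abs((p-p.mean(0))@vt[2]); p=p[r<max(6,2*np.median(r))]
n=vt[2]; n=n*np.sign(-n[1]); print('lid normal',n, 'angle',np.arccos(-n[2]) , p.max(0))
for nm,w in [('bottle',win(355,400,110,170)),('cup',win(175,230,105,170)),('brush',win(265,305,100,190))]:
    q=P[w&(Z>12)]; print(nm,np.nanmin(q,0).round(),np.nanmax(q,0).round())
E
```

```text
bench z 0.2774268316504731
mouldtop px [233.5 242.8] rect [494.6 146.7] [130.3 150.4] 75.2 medz 39.5
racktop px [380.9 239.6] rect [ 472.4 -176. ] [60.4 60.9] 9.1 medz 55.2
pin px [382.9 237.1] rect [ 471.8 -175.3] [20.9 21.2] 83.9 medz 96.8
cast px [231.9 256.1] rect [464.4 149.6] [59.4 23.9] 75.7 medz 40.3
rib px [230.9 255.8] rect [464.5 150.1] [50.6 11.9] 75.7 medz 55.1
tray px [466.5 237.2] rect [ 465.7 -372.6] [129.6 174.8] 11.1 medz 3.7
hole [[527.90889575  96.6422721   40.        ]]
dark hole px [253.8125 225.375 ] [[529.04308845  98.76192766  40.        ]]
lid normal [-0.22100397 -0.84031597  0.49500134] angle 2.0886326997936195 [592.33573231 271.81317458 147.71316111]
bottle [ 660. -218.   13.] [ 721. -155.  175.]
cup [699. 162.  12.] [779. 241.  90.]
brush [630.  -7.  12.] [810.  44.  26.]
```

```bash
cat >> h.py <<'E'
def tool(): 
    o=bot.get_obs(); return o,R.from_rotvec(o['eef_rot'])
def goal(xyz,yaw=None):
    """print scaled shift/turn in tool axes; yaw = jaw direction in deg (mod 180), tool straight down"""
    o,r=tool(); M=r.as_matrix(); sh=M.T@(np.array(xyz)-o['tcp_pos'])/150
    y=np.degrees(np.arctan2(M[1,1],M[0,1])); tn=np.zeros(3)
    if yaw is not None:
        y2=min([yaw+180*k for k in range(-3,4)],key=lambda a:abs(a-y)); a=np.radians(y2)
        Y=np.array([np.cos(a),np.sin(a),0]); X=np.array([0,0,-1.]); T=np.c_[X,Y,np.cross(X,Y)]
        tn=R.from_matrix(M.T@T).as_rotvec()/2
    print('t',o['time_s'],'tcp',o['tcp_pos'].round(1),'jawyaw',y.round(1),'F',o['contact_force'].round(1),'w',round(o['gripper_width'],1),'j6',o['joint_positions'].round(2))
    print('tool axes cols',M.round(2).tolist()); print('shift',sh.round(3),'turn',tn.round(3))
E
python3 - <<'E'
from h import *
goal([464.5,150,200],-14.3)
E
```

```text
t 0.1 tcp [ 215.1 -532.6  230.4] jawyaw -68.0 F [-0.1 -0.2  0.5] w 85.3 j6 [-1.3   0.38  0.08  1.27 -0.    1.46]
tool axes cols [[-0.0, 0.37, -0.93], [0.0, -0.93, -0.37], [-1.0, -0.0, -0.0]]
shift [ 0.21  -3.597 -3.245] turn [-0.469 -0.001  0.001]
```

```bash
A='[[[1,0,-0.17,-0.15,0,0,0],[1,0,-0.34,-0.3,0,0,0],[1,0,-0.51,-0.45,0,0,0],[1,0,-0.68,-0.6,0,0,0],[1,0,-0.84,-0.75,0,0,0],[1,0,-1,-0.9,0,0,0],[1,0,-1,-0.9,0,0,0],[1,0,-1,-0.9,0,0,0]]]'; python3 -m pendant '[[[1,0,-0.17,-0.15,0,0,0],[1,0,-0.34,-0.3,0,0,0],[1,0,-0.51,-0.45,0,0,0],[1,0,-0.68,-0.6,0,0,0],[1,0,-0.84,-0.75,0,0,0],[1,0,-1,-0.9,0,0,0],[1,0,-1,-0.9,0,0,0],[1,0,-1,-0.9,0,0,0]]]' 40
python3 -m pendant '[[[1,0,-0.15,-0.14,0,0,0],[1,0,-0.3,-0.28,0,0,0],[1,0,-0.45,-0.42,0,0,0],[1,0,-0.6,-0.55,0,0,0],[1,0,-0.75,-0.68,0,0,0],[1,0,-0.9,-0.8,0,0,0],[1,0,-1,-0.9,0,0,0],[1,0,-1,-0.9,0,0,0]]]'
```

```text
time_s: 0.77
tcp_pos: [284.5, -342.1, 231.2]
eef_rot: [2.009, 0.394, -2.01]
contact_force: [0.4, -0.4, 0.2]
gripper_width: 85.3
time_s: 1.43
tcp_pos: [354.2, -152.3, 231.2]
eef_rot: [2.01, 0.395, -2.009]
contact_force: [-0.0, -0.3, 0.3]
gripper_width: 85.5
```

```bash
python3 -m pendant '[[[1,0,-0.13,-0.12,-0.058,0,0],[1,0,-0.26,-0.24,-0.117,0,0],[1,0,-0.39,-0.36,-0.175,0,0],[1,0,-0.52,-0.48,-0.234,0,0],[1,0,-0.65,-0.6,-0.292,0,0],[0.7,0,-0.8,-0.73,-0.35,0,0],[0.6,0,-0.95,-0.85,-0.41,0,0],[0.5,0,-1,-0.9,-0.469,0,0]]]'
python3 - <<'E'
from h import *
goal([464.5,150,100],-14.3)
E
```

```text
time_s: 2.1
tcp_pos: [424.0, 36.9, 231.1]
eef_rot: [1.386, 1.085, -1.384]
contact_force: [0.3, 0.2, 0.5]
gripper_width: 51.7
t 2.1 tcp [424.   36.9 231.1] jawyaw -13.9 F [0.3 0.2 0.5] w 51.7 j6 [-0.06  0.08 -0.31  1.19  0.    1.75]
tool axes cols [[0.0, 0.97, -0.24], [0.0, -0.24, -0.97], [-1.0, 0.0, -0.0]]
shift [ 0.875  0.081 -0.796] turn [ 0.004 -0.    -0.   ]
```

```bash
python3 -m pendant '[[[0.5,0.1,0.02,-0.2,0.004,0,0],[0.5,0.2,0.04,-0.4,0.004,0,0],[0.5,0.3,0.06,-0.55,0.004,0,0],[0.5,0.45,0.07,-0.7,0.004,0,0],[0.5,0.6,0.08,-0.796,0.004,0,0],[0.5,0.75,0.081,-0.796,0.004,0,0],[0.5,0.875,0.081,-0.796,0.004,0,0],[0.5,0.875,0.081,-0.796,0.004,0,0]]]'
python3 - <<'E'
from h import *
goal([464.5,150,43],-14.3)
c=Cam('top')
p,d=bot.grab_frame('top'); cv2.imwrite('pics/top1.png',cv2.resize(p[180:300,150:310,::-1],None,fx=4,fy=4,interpolation=cv2.INTER_CUBIC))
p,d=bot.grab_frame('scene'); cv2.imwrite('pics/sc1.png',cv2.resize(p[130:260,340:500,::-1],None,fx=4,fy=4,interpolation=cv2.INTER_CUBIC))
E
```

```text
time_s: 2.77
tcp_pos: [461.7, 146.8, 96.0]
eef_rot: [1.392, 1.078, -1.403]
contact_force: [-0.3, -0.0, 1.0]
gripper_width: 42.7
t 2.7667 tcp [461.7 146.8  96. ] jawyaw -14.8 F [-0.3 -0.   1. ] w 42.7 j6 [ 0.18  0.29 -0.41  0.88 -0.    2.01]
tool axes cols [[-0.01, 0.97, -0.26], [-0.0, -0.26, -0.97], [-1.0, -0.01, 0.0]]
shift [ 0.353  0.015 -0.027] turn [-0.004  0.002  0.003]
```

View pics/sc1.png

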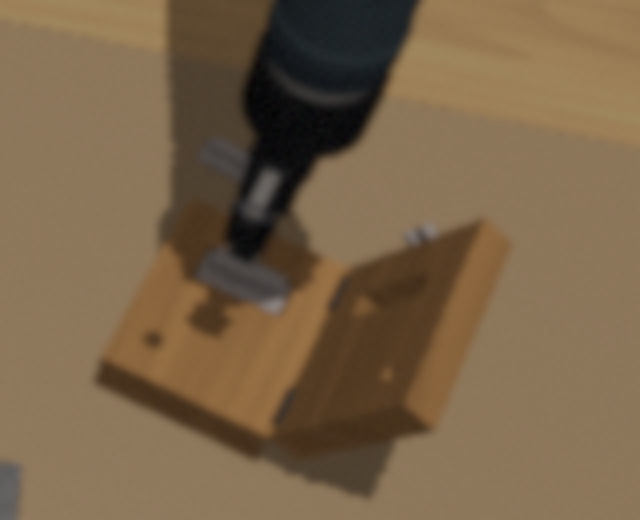

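View pics/top1.png

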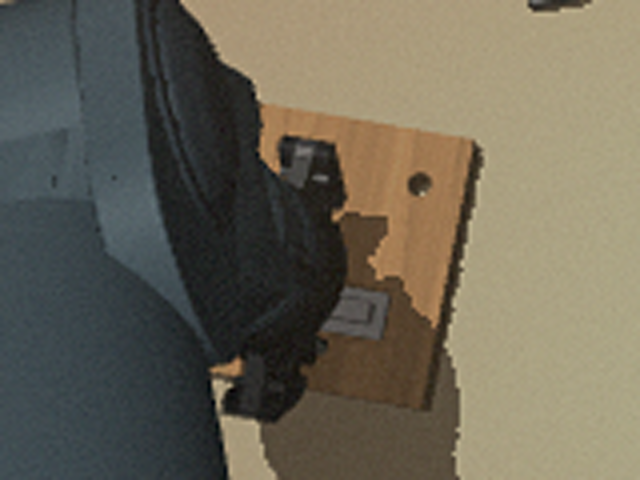

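The gripper straddles the lug (rib at about (240,275) in the scene crop), with jaws across the rib. Descending.

```bash
python3 -m pendant '[[[0.5,0.05,0,0,0,0,0],[0.5,0.1,0,0,0,0,0],[0.5,0.15,0,0,0,0,0],[0.5,0.2,0,0,0,0,0],[0.5,0.25,0,0,0,0,0],[0.5,0.3,0,0,0,0,0],[0.5,0.3,0,0,0,0,0],[0.5,0.3,0,0,0,0,0]]]'
python3 - <<'E'
from h import *
goal([464.5,150,43],-14.3)
E
```

```text
time_s: 3.53
tcp_pos: [462.9, 148.4, 54.4]
eef_rot: [1.395, 1.077, -1.397]
contact_force: [0.3, -0.1, -0.4]
gripper_width: 43.0
t 3.5333 tcp [462.9 148.4  54.4] jawyaw -14.7 F [ 0.3 -0.1 -0.4] w 43.0 j6 [ 0.18  0.34 -0.47  0.77 -0.    2.01]
tool axes cols [[-0.0, 0.97, -0.25], [-0.0, -0.25, -0.97], [-1.0, -0.0, 0.0]]
shift [ 0.076  0.008 -0.013] turn [-0.004  0.     0.001]
```

```bash
python3 -m pendant '[[[0.5,0.04,0.008,-0.013,-0.004,0,0],[0.5,0.076,0.008,-0.013,-0.004,0,0],[0.5,0.076,0.008,-0.013,-0.004,0,0],[0.1,0.076,0.008,-0.013,-0.004,0,0],[0,0.076,0.008,-0.013,-0.004,0,0],[0,0.076,0.008,-0.013,-0.004,0,0],[0,0.076,0.008,-0.013,-0.004,0,0],[0,0.076,0.008,-0.013,-0.004,0,0]]]' 50
python3 -m pendant '[[[0,0,0,0,0,0,0],[0,0,0,0,0,0,0],[0,0,0,0,0,0,0],[0,-0.03,0,0,0,0,0],[0,-0.07,0,0,0,0,0],[0,-0.12,0,0,0,0,0],[0,-0.18,0,0,0,0,0],[0,-0.24,0,0,0,0,0]]]'

```

```text
time_s: 4.2
tcp_pos: [464.9, 150.1, 43.9]
eef_rot: [1.39, 1.082, -1.39]
contact_force: [-3.3, 1.2, 3.4]
gripper_width: 10.5
time_s: 4.87
tcp_pos: [465.7, 150.0, 80.7]
eef_rot: [1.391, 1.08, -1.39]
contact_force: [0.2, 0.0, -0.3]
gripper_width: 10.7
```

```bash
python3 -m pendant '[[[0,-0.1,0,0,0,0,0],[0,-0.2,0,0,0,0,0],[0,-0.3,0,0,0,0,0],[0,-0.4,0,0,0,0,0],[0,-0.5,0,0,0,0,0],[0,-0.58,0,0,0,0,0],[0,-0.6,0,0,0,0,0],[0,-0.6,0,0,0,0,0]]]'
python3 - <<'E'
from h import *
goal([465.7,-372.6,170],-79)
p,d=bot.grab_frame('scene'); cv2.imwrite('pics/sc2.png',cv2.resize(p[100:260,340:500,::-1],None,fx=3.7,fy=3.7,interpolation=cv2.INTER_CUBIC))
E
```

```text
time_s: 5.53
tcp_pos: [466.5, 150.2, 171.3]
eef_rot: [1.392, 1.079, -1.387]
contact_force: [0.9, 0.8, -0.1]
gripper_width: 10.5
t 5.5333 tcp [466.5 150.2 171.3] jawyaw -14.3 F [ 0.9  0.8 -0.1] w 10.5 j6 [ 0.18  0.23 -0.28  1.06 -0.    2.  ]
tool axes cols [[0.0, 0.97, -0.25], [0.0, -0.25, -0.97], [-1.0, 0.0, -0.0]]
shift [0.007 0.854 3.379] turn [ 0.565 -0.001 -0.001]
```

View pics/sc2.png

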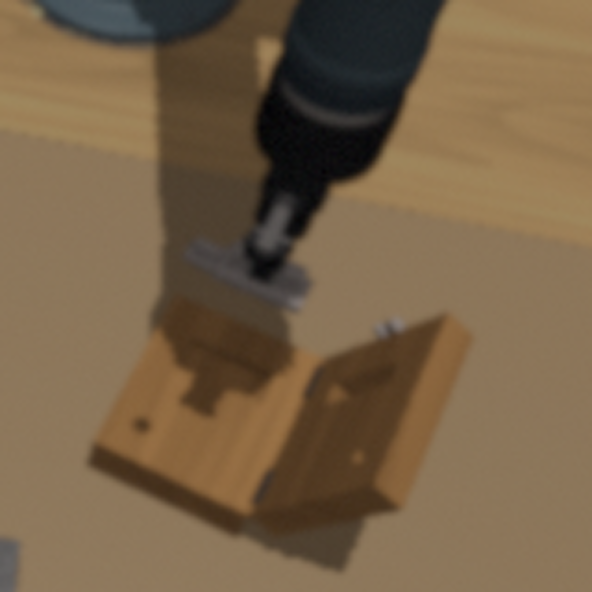

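The lug is in the grip at (250,275) in the crop and the cavity is empty. Carrying it to the tray; the pin is cleared with more than 50 mm to spare.

```bash
python3 -m pendant '[[[0,0,0.01,0.05,0,0,0],[0,0,0.04,0.15,0,0,0],[0,0,0.07,0.28,0,0,0],[0,0,0.1,0.42,0,0,0],[0,0,0.14,0.56,0,0,0],[0,0,0.18,0.7,0,0,0],[0,0,0.21,0.84,0,0,0],[0,0,0.25,0.98,0,0,0]]]'
python3 -m pendant '[[[0,0,0.04,0.14,0,0,0],[0,0,0.07,0.28,0,0,0],[0,0,0.1,0.42,0,0,0],[0,0,0.14,0.56,0,0,0],[0,0,0.18,0.7,0,0,0],[0,0,0.21,0.82,0,0,0],[0,0,0.23,0.91,0,0,0],[0,0,0.25,0.98,0,0,0]]]'
python3 -m pendant '[[[0,0,0.03,0.12,0,0,0],[0,0,0.07,0.26,0,0,0],[0,0,0.1,0.4,0,0,0],[0,0,0.14,0.54,0,0,0],[0,0,0.18,0.68,0,0,0],[0,0,0.21,0.8,0,0,0],[0,0,0.23,0.9,0,0,0],[0,0,0.25,0.95,0,0,0]]]'
python3 - <<'E'
from h import *
goal([465.7,-372.6,100],None)
E
```

```text
time_s: 6.25
tcp_pos: [463.9, -3.1, 168.5]
eef_rot: [1.389, 1.082, -1.392]
contact_force: [0.2, -0.1, -1.3]
gripper_width: 10.2
time_s: 6.92
tcp_pos: [464.3, -154.8, 168.6]
eef_rot: [1.39, 1.082, -1.393]
contact_force: [-0.0, 0.3, -1.2]
gripper_width: 10.6
time_s: 7.58
tcp_pos: [465.9, -302.3, 169.0]
eef_rot: [1.391, 1.081, -1.392]
contact_force: [0.5, -0.3, -0.6]
gripper_width: 10.4
t 7.5833 tcp [ 465.9 -302.3  169. ] jawyaw -14.4 F [ 0.5 -0.3 -0.6] w 10.4 j6 [-0.69  0.36 -0.1   1.11 -0.    1.13]
tool axes cols [[-0.0, 0.97, -0.25], [0.0, -0.25, -0.97], [-1.0, -0.0, 0.0]]
shift [0.46  0.115 0.454] turn [0. 0. 0.]
```

```bash
python3 -m pendant '[[[0,0,0.03,0.1,0,0,0],[0,0.05,0.06,0.22,0,0,0],[0,0.1,0.09,0.34,0,0,0],[0,0.2,0.11,0.42,0,0,0],[0,0.35,0.115,0.454,0,0,0],[0,0.5,0.115,0.454,0,0,0],[0,0.65,0.115,0.454,0,0,0],[0,0.75,0.115,0.454,0,0,0]]]'
python3 -m pendant '[[[0,0.04,0,0,0,0,0],[0,0.08,0,0,0,0,0],[0,0.11,0,0,0,0,0],[0,0.14,0,0,0,0,0],[0,0.16,0,0,0,0,0],[0,0.17,0,0,0,0,0],[0,0.18,0,0,0,0,0],[0,0.18,0,0,0,0,0]]]'
python3 - <<'E'
from h import *
goal([465.7,-372.6,20],None)
E
```

```text
time_s: 8.25
tcp_pos: [465.3, -370.3, 54.0]
eef_rot: [1.391, 1.085, -1.391]
contact_force: [0.6, -0.2, -0.7]
gripper_width: 10.5
time_s: 8.92
tcp_pos: [466.8, -371.1, 30.4]
eef_rot: [1.39, 1.08, -1.39]
contact_force: [0.2, -0.3, -0.9]
gripper_width: 10.8
t 8.9167 tcp [ 466.8 -371.1   30.4] jawyaw -14.3 F [ 0.2 -0.3 -0.9] w 10.8 j6 [-0.78  0.55 -0.19  0.83 -0.    1.04]
tool axes cols [[0.0, 0.97, -0.25], [-0.0, -0.25, -0.97], [-1.0, 0.0, 0.0]]
shift [ 0.069 -0.005  0.011] turn [0. 0. 0.]
```

```bash
python3 -m pendant '[[[0,0.02,0,0,0,0,0],[0,0.04,0,0,0,0,0],[0,0.055,0,0,0,0,0],[0,0.065,0,0,0,0,0],[0,0.07,0,0,0,0,0],[0,0.07,0,0,0,0,0],[0,0.07,0,0,0,0,0],[0,0.07,0,0,0,0,0]]]'
```

```text
time_s: 9.58
tcp_pos: [466.4, -370.9, 19.9]
eef_rot: [1.39, 1.081, -1.39]
contact_force: [-1.9, 1.7, 4.7]
gripper_width: 10.8
```

Contact (+4.7 N in z), so the lug is on the tray floor. Releasing gently, then lifting.

```bash
python3 -m pendant '[[[0.08,0,0,0,0,0,0],[0.16,0,0,0,0,0,0],[0.25,0,0,0,0,0,0],[0.35,0,0,0,0,0,0],[0.35,0,0,0,0,0,0],[0.35,0,0,0,0,0,0],[0.35,0,0,0,0,0,0],[0.35,0,0,0,0,0,0]]]'
python3 -m pendant '[[[0.35,-0.05,0,0,0,0,0],[0.35,-0.15,0,0,0,0,0],[0.35,-0.3,0,0,0,0,0],[0.35,-0.45,0,0,0,0,0],[0.35,-0.6,0,0,0,0,0],[0.35,-0.75,0,0,0,0,0],[0.35,-0.9,0,0,0,0,0],[0.35,-1,0,0,0,0,0]]]'
python3 - <<'E'
from h import *
c=Cam('top')
p,d=bot.grab_frame('scene'); cv2.imwrite('pics/sc3.png',cv2.resize(p[100:260,180:340,::-1],None,fx=3.7,fy=3.7,interpolation=cv2.INTER_CUBIC))
goal([538,315,230],None)
E
```

```text
time_s: 10.25
tcp_pos: [466.7, -371.1, 19.6]
eef_rot: [1.39, 1.081, -1.39]
contact_force: [0.1, -0.8, -0.5]
gripper_width: 29.4
time_s: 10.92
tcp_pos: [467.3, -371.6, 172.9]
eef_rot: [1.39, 1.077, -1.389]
contact_force: [1.0, 0.2, 0.1]
gripper_width: 29.8
t 10.9667 tcp [ 468.4 -372.7  175.5] jawyaw -14.3 F [ 0.3 -0.5  1.4] w 30.0 j6 [-0.78  0.44  0.03  1.15 -0.    1.04]
tool axes cols [[0.01, 0.97, -0.25], [-0.01, -0.25, -0.97], [-1.0, 0.01, 0.0]]
shift [-0.385 -0.677 -4.556] turn [0. 0. 0.]
```

View pics/sc3.png

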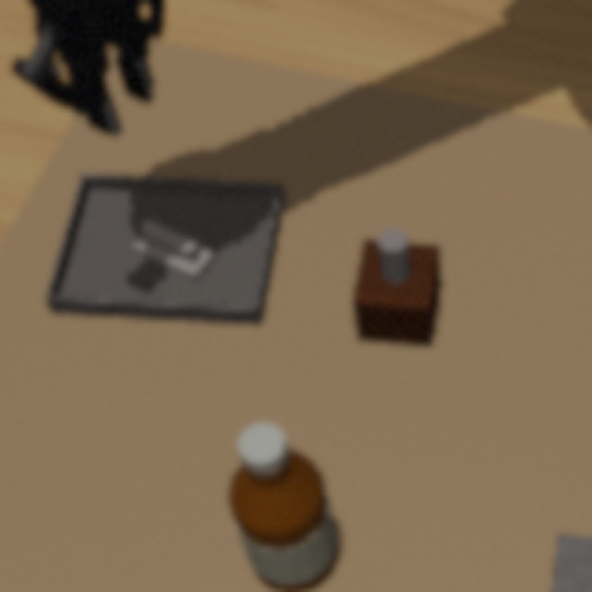

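The lug lies flat and released in the tray at (175,245) in the crop. Next I'll go behind the lid with the fingers shut, at z 230.

```bash
python3 -m pendant '[[[0.2,-0.08,-0.01,-0.1,0,0,0],[0,-0.16,-0.03,-0.25,0,0,0],[0,-0.24,-0.05,-0.4,0,0,0],[0,-0.32,-0.08,-0.55,0,0,0],[0,-0.385,-0.1,-0.7,0,0,0],[0,-0.385,-0.12,-0.85,0,0,0],[0,-0.385,-0.135,-1,0,0,0],[0,-0.385,-0.135,-1,0,0,0]]]'
python3 -m pendant '[[[0,0,-0.02,-0.15,0,0,0],[0,0,-0.04,-0.3,0,0,0],[0,0,-0.06,-0.45,0,0,0],[0,0,-0.08,-0.6,0,0,0],[0,0,-0.1,-0.75,0,0,0],[0,0,-0.12,-0.9,0,0,0],[0,0,-0.135,-1,0,0,0],[0,0,-0.135,-1,0,0,0]]]'
python3 -m pendant '[[[0,0,-0.02,-0.15,0,0,0],[0,0,-0.04,-0.3,0,0,0],[0,0,-0.06,-0.45,0,0,0],[0,0,-0.08,-0.6,0,0,0],[0,0,-0.1,-0.75,0,0,0],[0,0,-0.12,-0.9,0,0,0],[0,0,-0.135,-1,0,0,0],[0,0,-0.135,-1,0,0,0]]]'
python3 -m pendant '[[[0,0,-0.02,-0.15,0,0,0],[0,0,-0.04,-0.3,0,0,0],[0,0,-0.06,-0.45,0,0,0],[0,0,-0.08,-0.6,0,0,0],[0,0,-0.1,-0.75,0,0,0],[0,0,-0.12,-0.9,0,0,0],[0,0,-0.135,-1,0,0,0],[0,0,-0.135,-1,0,0,0]]]'
python3 - <<'E'
from h import *
goal([536.7,312,230],-14.4)
E
```

```text
time_s: 11.63
tcp_pos: [483.6, -216.0, 227.5]
eef_rot: [1.389, 1.086, -1.387]
contact_force: [-0.5, -0.0, 1.3]
gripper_width: -0.4
time_s: 12.3
tcp_pos: [500.6, -67.5, 227.0]
eef_rot: [1.388, 1.085, -1.388]
contact_force: [0.2, 1.1, -0.2]
gripper_width: 0.1
time_s: 12.97
tcp_pos: [518.4, 81.9, 227.0]
eef_rot: [1.388, 1.084, -1.389]
contact_force: [0.6, -0.2, 0.1]
gripper_width: -0.2
time_s: 13.63
tcp_pos: [536.2, 231.9, 226.9]
eef_rot: [1.389, 1.083, -1.389]
contact_force: [-0.1, -0.5, 1.1]
gripper_width: 0.4
t 13.6333 tcp [536.2 231.9 226.9] jawyaw -14.1 F [-0.1 -0.5  1.1] w 0.4 j6 [0.3  0.4  0.1  1.27 0.   2.12]
tool axes cols [[-0.0, 0.97, -0.24], [0.0, -0.24, -0.97], [-1.0, -0.0, -0.0]]
shift [-0.021 -0.127 -0.519] turn [ 0.002 -0.     0.   ]
```

```bash
python3 -m pendant '[[[0,0,-0.03,-0.13,0,0,0],[0,0,-0.06,-0.26,0,0,0],[0,0,-0.1,-0.4,0,0,0],[0,0,-0.127,-0.52,0,0,0],[0,0,-0.127,-0.53,0,0,0],[0,0.1,-0.127,-0.53,0,0,0],[0,0.25,-0.127,-0.53,0,0,0],[0,0.4,-0.127,-0.53,0,0,0]]]'
python3 -m pendant '[[[0,0.1,0,0,0,0,0],[0,0.2,0,0,0,0,0],[0,0.3,0,0,0,0,0],[0,0.36,0,0,0,0,0],[0,0.36,0,0,0,0,0],[0,0.36,0,0,0,0,0],[0,0.36,0,0,0,0,0],[0,0.36,0,0,0,0,0]]]'
python3 - <<'E'
from h import *
goal([536.7,312,110],-14.4)
p,d=bot.grab_frame('scene'); cv2.imwrite('pics/sc4.png',cv2.resize(p[100:260,360:520,::-1],None,fx=3.7,fy=3.7,interpolation=cv2.INTER_CUBIC))
E
```

```text
time_s: 14.3
tcp_pos: [538.2, 310.6, 167.5]
eef_rot: [1.392, 1.078, -1.389]
contact_force: [-0.0, 0.5, -0.3]
gripper_width: -0.1
time_s: 14.97
tcp_pos: [538.1, 312.3, 114.7]
eef_rot: [1.392, 1.08, -1.388]
contact_force: [0.1, 0.3, 0.7]
gripper_width: 0.0
t 14.9667 tcp [538.1 312.3 114.7] jawyaw -14.3 F [0.1 0.3 0.7] w 0.0 j6 [ 0.42  0.52  0.    1.05 -0.    2.24]
tool axes cols [[0.0, 0.97, -0.25], [0.0, -0.25, -0.97], [-1.0, 0.0, -0.0]]
shift [ 0.031 -0.008  0.004] turn [ 0.001 -0.001 -0.001]
```

View pics/sc4.png

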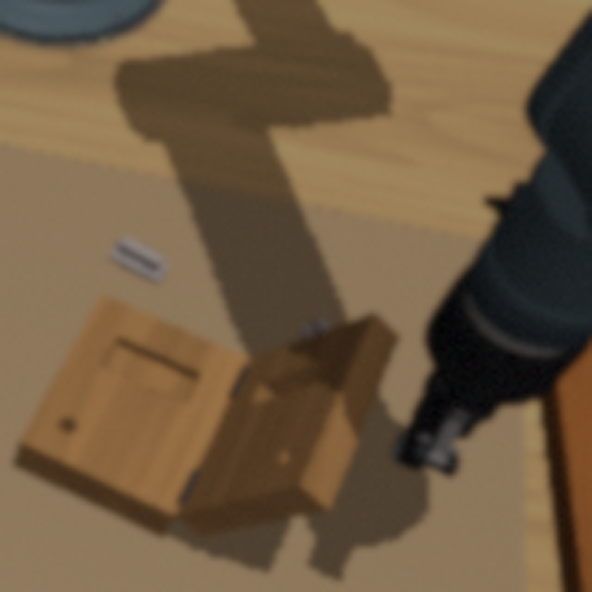

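The gripper is behind the leaning lid. Pushing it upright along tool +z.

```bash
python3 -m pendant '[[[0,0,0,0.08,0,0,0],[0,0,0,0.15,0,0,0],[0,-0.01,0,0.21,0,0,0],[0,-0.02,0,0.27,0,0,0],[0,-0.03,0,0.33,0,0,0],[0,-0.05,0,0.39,0,0,0],[0,-0.06,0,0.45,0,0,0],[0,-0.07,0,0.5,0,0,0]]]'
python3 - <<'E'
from h import *
goal([536.7,312,110],-14.4)
p,d=bot.grab_frame('scene'); cv2.imwrite('pics/sc5.png',cv2.resize(p[100:260,360:520,::-1],None,fx=3.7,fy=3.7,interpolation=cv2.INTER_CUBIC))
E
```

```text
time_s: 15.68
tcp_pos: [520.1, 240.1, 125.8]
eef_rot: [1.394, 1.081, -1.386]
contact_force: [1.7, 3.9, 3.0]
gripper_width: 0.2
t 15.6833 tcp [520.1 240.1 125.8] jawyaw -14.2 F [1.7 3.9 3. ] w 0.2 j6 [ 0.32  0.42 -0.13  1.01  0.    2.14]
tool axes cols [[0.0, 0.97, -0.25], [0.0, -0.25, -0.97], [-1.0, 0.0, -0.0]]
shift [ 0.107 -0.011 -0.492] turn [ 0.001 -0.002 -0.002]
```

View pics/sc5.png

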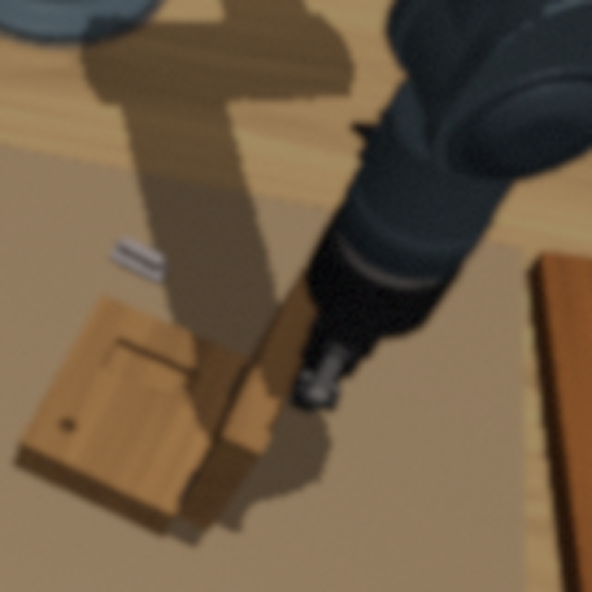

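Lid near upright. Following the arc over and down.

```bash
python3 -m pendant '[[[0,-0.03,0,0.06,0,0,0],[0,-0.05,0,0.12,0,0,0],[0,-0.05,0,0.19,0,0,0],[0,-0.05,0,0.26,0,0,0],[0,-0.04,0,0.33,0,0,0],[0,-0.02,0,0.4,0,0,0],[0,0,0,0.46,0,0,0],[0,0.03,0,0.51,0,0,0]]]'
python3 - <<'E'
from h import *
goal([536.7,312,110],-14.4)
p,d=bot.grab_frame('scene'); cv2.imwrite('pics/sc6.png',cv2.resize(p[100:260,360:520,::-1],None,fx=3.7,fy=3.7,interpolation=cv2.INTER_CUBIC))
E
```

```text
time_s: 16.4
tcp_pos: [499.1, 163.7, 119.0]
eef_rot: [1.39, 1.08, -1.392]
contact_force: [-1.5, 1.2, 4.5]
gripper_width: -0.1
t 16.4 tcp [499.1 163.7 119. ] jawyaw -14.3 F [-1.5  1.2  4.5] w -0.1 j6 [ 0.2   0.34 -0.27  0.96 -0.    2.02]
tool axes cols [[-0.0, 0.97, -0.25], [-0.0, -0.25, -0.97], [-1.0, -0.0, 0.0]]
shift [ 5.90e-02 -1.00e-03 -1.02e+00] turn [0.001 0.001 0.   ]
```

View pics/sc6.png

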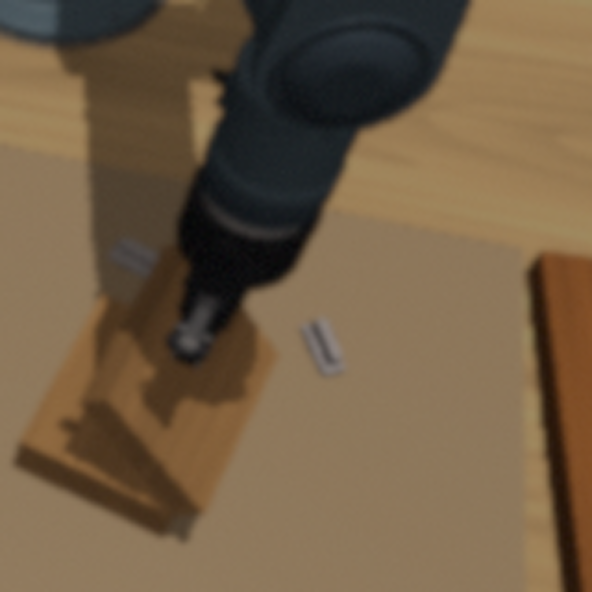

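```bash
python3 -m pendant '[[[0,0.04,0,0.055,0,0,0],[0,0.08,0,0.107,0,0,0],[0,0.13,0,0.15,0,0,0],[0,0.17,0,0.18,0,0,0],[0,0.21,0,0.207,0,0,0],[0,0.25,0,0.23,0,0,0],[0,0.3,0,0.25,0,0,0],[0,0.335,0,0.265,0,0,0]]]'
python3 -m pendant '[[[0,0.02,0,0,0,0,0],[0,0.03,0,0,0,0,0],[0,0.04,0,0,0,0,0],[0,0.045,0,0,0,0,0],[0,0.045,0,0,0,0,0],[0,0.045,0,0,0,0,0],[0,0.045,0,0,0,0,0],[0,0.045,0,0,0,0,0]]]'
python3 - <<'E'
from h import *
goal([472,-175.5,200],-14.4)
p,d=bot.grab_frame('scene'); cv2.imwrite('pics/sc7.png',cv2.resize(p[100:260,360:520,::-1],None,fx=3.7,fy=3.7,interpolation=cv2.INTER_CUBIC))
E
```

```text
time_s: 17.12
tcp_pos: [489.9, 126.3, 68.1]
eef_rot: [1.39, 1.08, -1.391]
contact_force: [-0.1, -1.3, 3.1]
gripper_width: -0.0
time_s: 17.78
tcp_pos: [489.7, 126.1, 65.7]
eef_rot: [1.389, 1.078, -1.39]
contact_force: [-11.3, -5.7, 33.5]
gripper_width: 0.2
t 17.7833 tcp [489.7 126.1  65.7] jawyaw -14.3 F [-11.3  -5.7  33.5] w 0.2 j6 [ 0.13  0.36 -0.41  0.81 -0.    1.95]
tool axes cols [[0.0, 0.97, -0.25], [-0.0, -0.25, -0.97], [-1.0, 0.0, 0.0]]
shift [-0.891  0.382  1.98 ] turn [ 0.001  0.001 -0.001]
```

View pics/sc7.png

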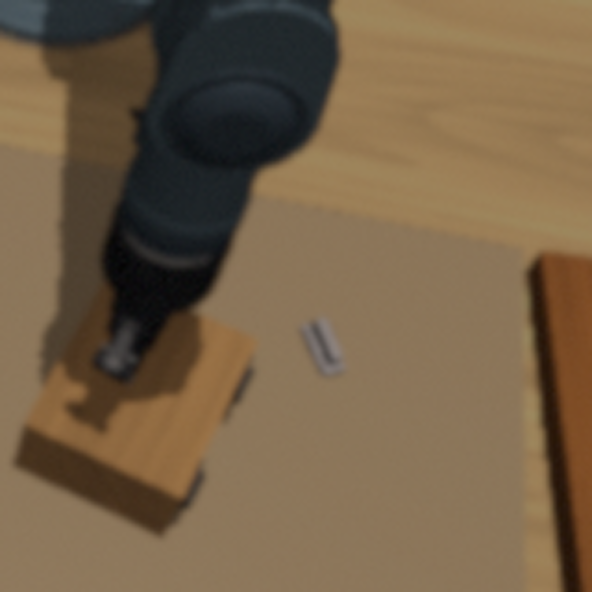

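Lid shut flat (33 N press). Lifting and heading to the pin.

```bash
python3 -m pendant '[[[0,-0.1,0,0,0,0,0],[0,-0.2,0,0,0,0,0],[0,-0.35,0.02,0.1,0,0,0],[0.2,-0.5,0.06,0.25,0,0,0],[0.4,-0.65,0.1,0.4,0,0,0],[0.6,-0.8,0.14,0.56,0,0,0],[0.6,-0.9,0.17,0.72,0,0,0],[0.6,-0.9,0.19,0.88,0,0,0]]]'
python3 -m pendant '[[[0.6,0,0.03,0.16,0,0,0],[0.6,0,0.06,0.32,0,0,0],[0.6,0,0.09,0.48,0,0,0],[0.6,0,0.12,0.64,0,0,0],[0.6,0,0.15,0.8,0,0,0],[0.6,0,0.17,0.95,0,0,0],[0.6,0,0.18,1,0,0,0],[0.6,0,0.18,1,0,0,0]]]'
python3 - <<'E'
from h import *
goal([472,-175.5,110],-14.4)
c=Cam('top')
p,d=bot.grab_frame('top'); cv2.imwrite('pics/top2.png',p[:,:,::-1]); np.save('top2d.npy',d)
p,d=bot.grab_frame('scene'); cv2.imwrite('pics/sc8.png',p[:,:,::-1])
E
```

```text
time_s: 18.5
tcp_pos: [487.3, -8.9, 200.3]
eef_rot: [1.393, 1.078, -1.385]
contact_force: [1.2, -0.5, -0.2]
gripper_width: 50.9
time_s: 19.17
tcp_pos: [474.1, -161.1, 196.7]
eef_rot: [1.392, 1.081, -1.392]
contact_force: [-0.2, 0.2, 0.1]
gripper_width: 51.2
t 19.1667 tcp [ 474.1 -161.1  196.7] jawyaw -14.4 F [-0.2  0.2  0.1] w 51.2 j6 [-0.45  0.24 -0.2   1.13  0.    1.37]
tool axes cols [[-0.0, 0.97, -0.25], [0.0, -0.25, -0.97], [-1.0, -0.0, -0.0]]
shift [0.578 0.01  0.097] turn [-0. -0.  0.]
```

View pics/top2.png

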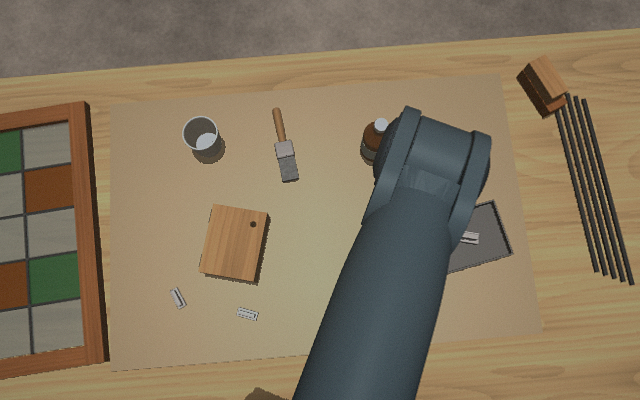

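The lid is shut over the mould, its hole at (253,224), and the lug is visible in the tray at (470,238). Measuring the hole in the lid top.

```bash
python3 - <<'E'
from h import *
c=Cam('top');t=cv2.imread('pics/top2.png');P=c.cloud(np.load('top2d.npy'));Z=P[...,2]
g=t.mean(2); w=g[216:232,245:261]; print(w.round().astype(int))
wt=np.clip(70-w,0,None); v,u=np.mgrid[216:232,245:261]; uv=[(wt*u).sum()/wt.sum(),(wt*v).sum()/wt.sum()]; print(uv,c.plane([uv],66),c.plane([uv],64))
m=np.zeros((400,640),np.uint8); m[190:300,190:285]=((Z>58)&(Z<74))[190:300,190:285]
cn=max(cv2.findContours(m,0,2)[0],key=len)[:,0].astype(float); r=cv2.minAreaRect(c.plane(cn,66)[:,:2].astype(np.float32)); print(r, np.median(Z[m>0]))
for th in (np.radians(-14.3),np.radians(-14.8)):
    print('pred hole',np.array(r[0])+np.array([[np.cos(th),-np.sin(th)],[np.sin(th),np.cos(th)]])@[45,-35])
# scene
c=Cam('scene');s=cv2.imread('pics/sc8.png'); cv2.imwrite('pics/sc8c.png',cv2.resize(s[150:260,350:480],None,fx=5,fy=5,interpolation=cv2.INTER_CUBIC))
print(c.proj([529,98,66]))
E
```

```text
[[122 121 119 113 113 118 124 117 119 122 123 130 130 125 113 117]
 [121 121 117 115 116 120 121 119 120 125 126 130 128 120 117 118]
 [120 120 122 116 116 122 120 119 120 121 126 128 128 125 117 117]
 [124 121 114 116 114 125 119 118 122 126 123 130 130 130 118 118]
 [124 119 119 116 118 123 122 120 115 130 131 128 131 123 115 120]
 [122 118 117 115 120 125 105  80  72  87 125 131 127 124 119 120]
 [119 118 116 117 118  74  70  46  46  45  71 115 127 115 113 124]
 [118 114 116 116 113  78  45  48  57  47  55 112 131 113 121 119]
 [121 117 116 117 118  66  44  49  41  55  56  98 130 115 121 119]
 [118 117 114 117 124  64  47  40  49  51  53 111 126 112 118 115]
 [116 119 115 116 120 101  68  39  49  48  76 124 121 113 120 122]
 [117 119 114 117 124 124 117 101  95 121 132 128 126 114 122 119]
 [117 118 115 125 122 122 119 128 131 133 128 125 122 116 118 118]
 [116 116 116 119 121 118 123 123 127 129 127 126 121 117 120 120]
 [116 117 115 124 117 119 118 120 131 127 127 127 116 114 115 118]
 [117 117 120 122 117 117 123 127 129 127 126 128 115 118 121 119]]
[np.float64(252.76391825229032), np.float64(224.05214940098662)] [[527.7551618  97.5369228  66.       ]] [[528.09655344  97.79572285  64.        ]]
((493.3070373535156, 142.00360107421875), (121.92728424072266, 150.33599853515625), 75.34778594970703) 65.4047625118942
pred hole [528.26777982  96.9730949 ]
pred hole [527.87348831  96.66972337]
[[378.56242408 209.7186026 ]]
```

View pics/sc8c.png

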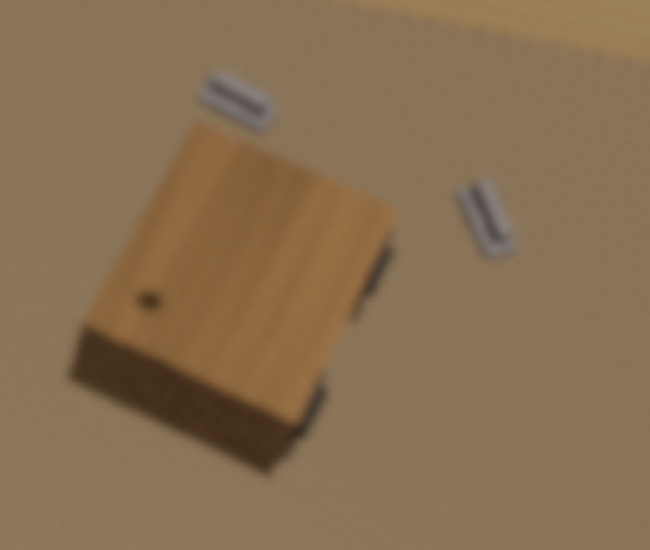

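Hole at about (527.9, 97.4) from both the dark blob and the lid rectangle, and the pin at (471.9, -175.4). Both come from the same camera, so the offset between them is reliable. Descending on the pin.

```bash
python3 -m pendant '[[[0.6,0.02,0.01,0.06,0,0,0],[0.6,0.1,0.01,0.09,0,0,0],[0.6,0.2,0.01,0.097,0,0,0],[0.6,0.3,0.01,0.097,0,0,0],[0.6,0.4,0.01,0.097,0,0,0],[0.6,0.5,0.01,0.097,0,0,0],[0.6,0.56,0.01,0.097,0,0,0],[0.6,0.58,0.01,0.097,0,0,0]]]'
python3 - <<'E'
from h import *
goal([472,-175.5,64],-14.4)
E
```

```text
time_s: 19.93
tcp_pos: [471.0, -173.4, 108.7]
eef_rot: [1.389, 1.085, -1.391]
contact_force: [-0.5, 0.1, 0.1]
gripper_width: 51.0
t 19.9333 tcp [ 471.  -173.4  108.7] jawyaw -14.2 F [-0.5  0.1  0.1] w 51.0 j6 [-0.48  0.31 -0.35  0.92  0.    1.34]
tool axes cols [[-0.0, 0.97, -0.25], [0.0, -0.25, -0.97], [-1.0, -0.0, -0.0]]
shift [0.298 0.011 0.012] turn [ 0.002 -0.     0.001]
```

```bash
python3 -m pendant '[[[0.6,0.05,0.01,0.01,0.002,0,0],[0.6,0.1,0.01,0.01,0.002,0,0],[0.6,0.15,0.01,0.01,0.002,0,0],[0.6,0.2,0.01,0.01,0.002,0,0],[0.6,0.25,0.01,0.01,0.002,0,0],[0.6,0.29,0.01,0.01,0.002,0,0],[0.6,0.3,0.01,0.01,0.002,0,0],[0.6,0.3,0.01,0.01,0.002,0,0]]]'
python3 - <<'E'
from h import *
goal([472,-175.5,64],-14.4)
p,d=bot.grab_frame('scene'); cv2.imwrite('pics/sc9.png',cv2.resize(p[100:260,220:380,::-1],None,fx=3.7,fy=3.7,interpolation=cv2.INTER_CUBIC))
E
```

```text
time_s: 20.6
tcp_pos: [472.7, -176.2, 64.8]
eef_rot: [1.393, 1.08, -1.394]
contact_force: [0.2, 0.0, 0.1]
gripper_width: 51.2
t 20.6 tcp [ 472.7 -176.2   64.8] jawyaw -14.5 F [0.2 0.  0.1] w 51.2 j6 [-0.48  0.36 -0.41  0.81 -0.    1.34]
tool axes cols [[-0.0, 0.97, -0.25], [0.0, -0.25, -0.97], [-1.0, -0.0, -0.0]]
shift [ 0.005 -0.006 -0.003] turn [-0.001 -0.     0.001]
```

View pics/sc9.png

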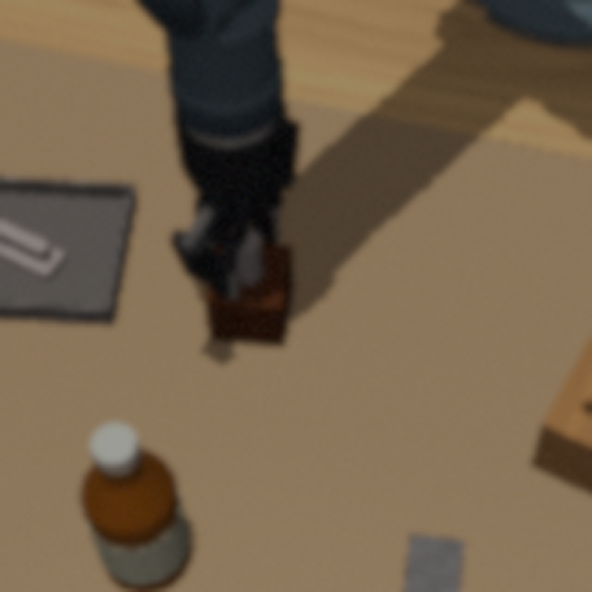

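```bash
python3 -m pendant '[[[0.3,0,0,0,0,0,0],[0.1,0,0,0,0,0,0],[0,0,0,0,0,0,0],[0,0,0,0,0,0,0],[0,0,0,0,0,0,0],[0,0,0,0,0,0,0],[0,0,0,0,0,0,0],[0,0,0,0,0,0,0]]]' 60
python3 - <<'E'
from h import *
goal([528.5,97.3,190],None)
E
```

```text
time_s: 21.32
tcp_pos: [472.9, -176.5, 65.9]
eef_rot: [1.393, 1.079, -1.394]
contact_force: [-2.2, 0.9, 5.3]
gripper_width: 20.9
t 21.3167 tcp [ 472.9 -176.5   65.9] jawyaw -14.5 F [-2.2  0.9  5.3] w 20.9 j6 [-0.48  0.35 -0.41  0.81 -0.    1.34]
tool axes cols [[-0.0, 0.97, -0.25], [-0.0, -0.25, -0.97], [-1.0, -0.0, 0.0]]
shift [-0.828 -0.098 -1.86 ] turn [0. 0. 0.]
```

```bash
python3 -m pendant '[[[0,-0.05,0,0,0,0,0],[0,-0.12,0,0,0,0,0],[0,-0.22,0,0,0,0,0],[0,-0.34,0,0,0,0,0],[0,-0.46,0,0,0,0,0],[0,-0.58,0,0,0,0,0],[0,-0.7,0,0,0,0,0],[0,-0.83,0,0,0,0,0]]]'
python3 -m pendant '[[[0,0,0,-0.05,0,0,0],[0,0,-0.01,-0.16,0,0,0],[0,0,-0.02,-0.3,0,0,0],[0,0,-0.03,-0.44,0,0,0],[0,0,-0.035,-0.58,0,0,0],[0,0,-0.04,-0.72,0,0,0],[0,0,-0.045,-0.86,0,0,0],[0,0,-0.05,-0.95,0,0,0]]]'
python3 - <<'E'
from h import *
goal([528.9,96.3,190],-14.5)
p,d=bot.grab_frame('scene'); cv2.imwrite('pics/sc10.png',cv2.resize(p[100:260,300:460,::-1],None,fx=3.7,fy=3.7,interpolation=cv2.INTER_CUBIC))
E
```

```text
time_s: 21.98
tcp_pos: [473.3, -176.3, 191.0]
eef_rot: [1.393, 1.078, -1.393]
contact_force: [-0.1, 0.3, -1.4]
gripper_width: 20.5
time_s: 22.65
tcp_pos: [501.7, -34.3, 189.2]
eef_rot: [1.393, 1.081, -1.392]
contact_force: [0.3, -0.3, -1.2]
gripper_width: 20.5
t 22.65 tcp [501.7 -34.3 189.2] jawyaw -14.4 F [ 0.3 -0.3 -1.2] w 20.5 j6 [-0.2   0.25 -0.21  1.11  0.    1.63]
tool axes cols [[-0.0, 0.97, -0.25], [0.0, -0.25, -0.97], [-1.0, -0.0, -0.0]]
shift [-0.004 -0.041 -0.888] turn [ 0.001 -0.     0.   ]
```

View pics/sc10.png

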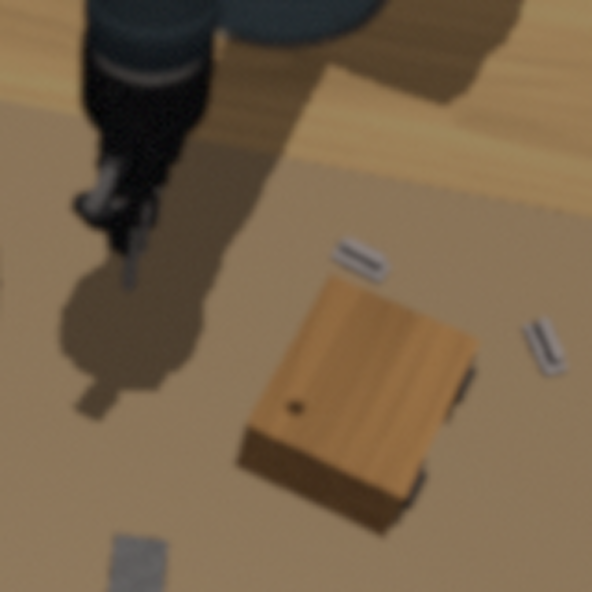

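Pin held upright, with the shank at (130,270). Moving over the hole.

```bash
python3 -m pendant '[[[0,0,-0.01,-0.12,0,0,0],[0,0,-0.02,-0.25,0,0,0],[0,0,-0.03,-0.4,0,0,0],[0,0,-0.035,-0.55,0,0,0],[0,0,-0.04,-0.7,0,0,0],[0,0,-0.041,-0.82,0,0,0],[0,0,-0.041,-0.888,0,0,0],[0,0,-0.041,-0.888,0,0,0]]]'
python3 -m pendant '[[[0,0.05,0,0,0,0,0],[0,0.1,0,0,0,0,0],[0,0.15,0,0,0,0,0],[0,0.2,0,0,0,0,0],[0,0.25,0,0,0,0,0],[0,0.28,0,0,0,0,0],[0,0.28,0,0,0,0,0],[0,0.28,0,0,0,0,0]]]'
python3 - <<'E'
from h import *
goal([528.9,96.3,140],-14.5)
c=Cam('scene')
p,d=bot.grab_frame('scene'); cv2.imwrite('pics/sc11.png',cv2.resize(p[140:240,330:430,::-1],None,fx=6,fy=6,interpolation=cv2.INTER_CUBIC))
p,d=bot.grab_frame('top'); cv2.imwrite('pics/top11.png',cv2.resize(p[170:290,190:310,::-1],None,fx=5,fy=5,interpolation=cv2.INTER_CUBIC))
E
```

```text
time_s: 23.37
tcp_pos: [529.2, 95.5, 189.3]
eef_rot: [1.391, 1.081, -1.391]
contact_force: [-1.0, -0.3, -1.0]
gripper_width: 20.5
time_s: 24.03
tcp_pos: [528.7, 93.7, 147.5]
eef_rot: [1.393, 1.079, -1.394]
contact_force: [0.2, 0.3, -0.6]
gripper_width: 20.6
t 24.0333 tcp [528.7  93.7 147.5] jawyaw -14.5 F [ 0.2  0.3 -0.6] w 20.6 j6 [ 0.06  0.34 -0.19  1.04 -0.    1.88]
tool axes cols [[-0.0, 0.97, -0.25], [-0.0, -0.25, -0.97], [-1.0, -0.0, 0.0]]
shift [ 0.05  -0.003 -0.017] turn [-0.  0.  0.]
```

View pics/sc11.png

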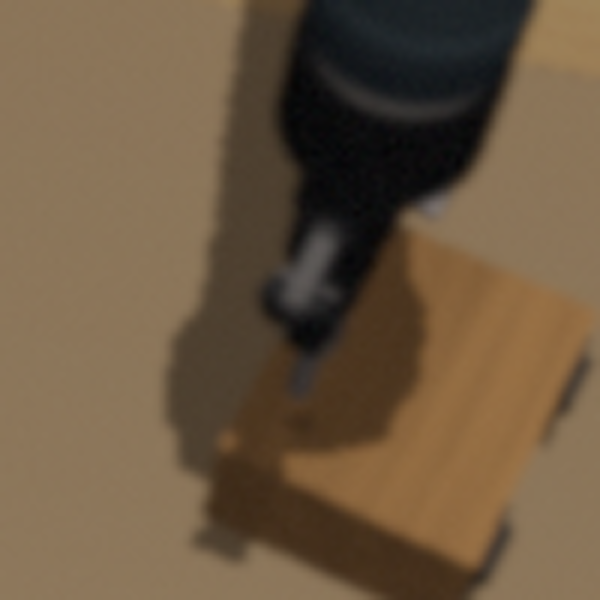

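View pics/top11.png

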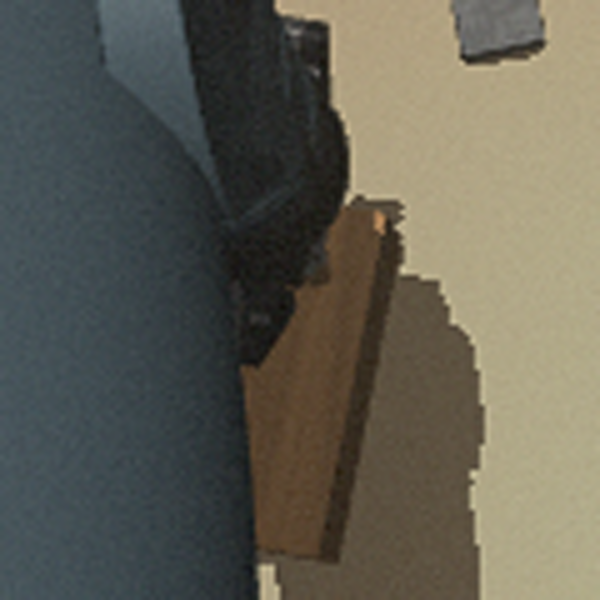

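```bash
python3 -m pendant '[[[0,0.02,-0.003,-0.017,0,0,0],[0,0.04,-0.003,-0.017,0,0,0],[0,0.05,-0.003,-0.017,0,0,0],[0,0.05,-0.003,-0.017,0,0,0],[0,0.05,-0.003,-0.017,0,0,0],[0,0.05,-0.003,-0.017,0,0,0],[0,0.05,-0.003,-0.017,0,0,0],[0,0.05,-0.003,-0.017,0,0,0]]]'
python3 - <<'E'
from h import *
goal([528.9,96.3,134],-14.5)
c=Cam('scene')
p,d=bot.grab_frame('scene'); cv2.imwrite('pics/sc12.png',cv2.resize(p[180:230,355:405,::-1],None,fx=11,fy=11,interpolation=cv2.INTER_CUBIC))
goal([528.9,96.3,134],-14.5)
for z in (66,72,78): print(c.proj([527.9,97.4,z]))
E
```

```text
time_s: 24.8
tcp_pos: [529.3, 96.5, 140.5]
eef_rot: [1.393, 1.078, -1.393]
contact_force: [-0.5, -0.0, -0.8]
gripper_width: 20.6
t 24.8 tcp [529.3  96.5 140.5] jawyaw -14.5 F [-0.5 -0.  -0.8] w 20.6 j6 [ 0.06  0.35 -0.2   1.02 -0.    1.89]
tool axes cols [[0.0, 0.97, -0.25], [-0.0, -0.25, -0.97], [-1.0, 0.0, 0.0]]
shift [ 0.043 -0.002  0.002] turn [ 0.  0. -0.]
t 24.85 tcp [529.3  96.5 140.5] jawyaw -14.5 F [ 0.6 -0.4 -0.7] w 20.5 j6 [ 0.06  0.35 -0.2   1.02 -0.    1.89]
tool axes cols [[0.0, 0.97, -0.25], [-0.0, -0.25, -0.97], [-1.0, 0.0, 0.0]]
shift [ 0.043 -0.002  0.002] turn [ 0.  0. -0.]
[[378.40605388 209.3191308 ]]
[[378.76426745 208.1740642 ]]
[[379.12638115 207.0166579 ]]
```

View pics/sc12.png

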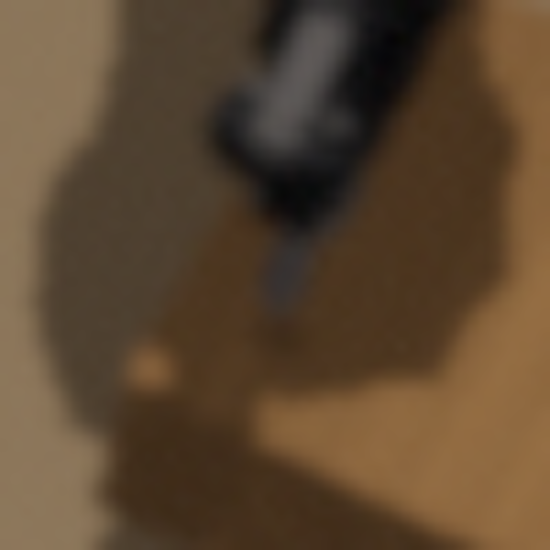

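The tip at (280,305) lines up with the hole at (275,335) along the pin axis, to within about 1 mm. Lowering slowly and watching the force.

```bash
python3 -m pendant '[[[0,0.02,-0.001,0.001,0,0,0],[0,0.04,-0.001,0.001,0,0,0],[0,0.06,-0.001,0.001,0,0,0],[0,0.08,-0.001,0.001,0,0,0],[0,0.1,-0.001,0.001,0,0,0],[0,0.11,-0.001,0.001,0,0,0],[0,0.12,-0.001,0.001,0,0,0],[0,0.12,-0.001,0.001,0,0,0]]]'
python3 - <<'E'
from h import *
goal([528.9,96.3,110],-14.5)
p,d=bot.grab_frame('scene'); cv2.imwrite('pics/sc13.png',cv2.resize(p[180:230,355:405,::-1],None,fx=11,fy=11,interpolation=cv2.INTER_CUBIC))
E
```

```text
time_s: 25.52
tcp_pos: [528.7, 96.4, 122.0]
eef_rot: [1.393, 1.079, -1.394]
contact_force: [0.3, 0.6, -0.4]
gripper_width: 20.0
t 25.5167 tcp [528.7  96.4 122. ] jawyaw -14.5 F [ 0.3  0.6 -0.4] w 20.0 j6 [ 0.06  0.36 -0.23  0.98  0.    1.89]
tool axes cols [[-0.0, 0.97, -0.25], [-0.0, -0.25, -0.97], [-1.0, -0.0, 0.0]]
shift [0.08  0.001 0.   ] turn [0. 0. 0.]
```

View pics/sc13.png

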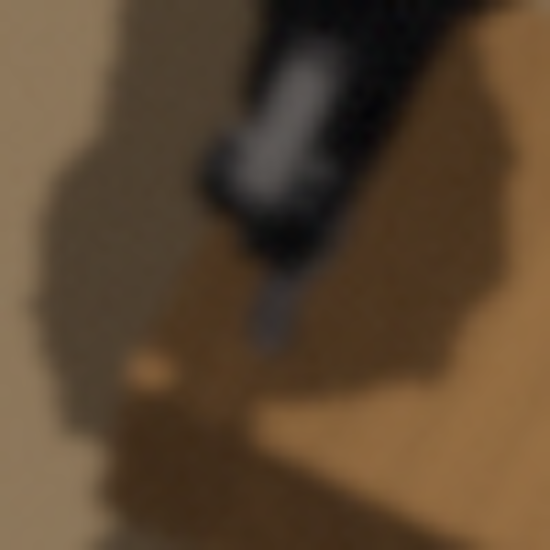

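No contact force with the tip about 6 mm below the mouth, so it has entered. Continuing.

```bash
python3 -m pendant '[[[0,0.02,0,0,0,0,0],[0,0.04,0,0,0,0,0],[0,0.06,0,0,0,0,0],[0,0.08,0,0,0,0,0],[0,0.1,0,0,0,0,0],[0,0.12,0,0,0,0,0],[0,0.14,0,0,0,0,0],[0,0.14,0,0,0,0,0]]]'
python3 - <<'E'
from h import *
goal([528.9,96.3,80],-14.5)
E
```

```text
time_s: 26.23
tcp_pos: [528.4, 96.5, 100.5]
eef_rot: [1.392, 1.08, -1.394]
contact_force: [-1.9, 1.8, -2.9]
gripper_width: 20.4
t 26.2333 tcp [528.4  96.5 100.5] jawyaw -14.5 F [-1.9  1.8 -2.9] w 20.4 j6 [ 0.06  0.38 -0.27  0.93  0.    1.89]
tool axes cols [[-0.0, 0.97, -0.25], [0.0, -0.25, -0.97], [-1.0, -0.0, 0.0]]
shift [0.136 0.004 0.001] turn [0.    0.    0.001]
```

```bash
python3 -m pendant '[[[0,0.02,-0.003,-0.002,0,0,0],[0,0.04,-0.003,-0.002,0,0,0],[0,0.06,-0.003,-0.002,0,0,0],[0,0.08,-0.003,-0.002,0,0,0],[0,0.1,-0.003,-0.002,0,0,0],[0,0.12,-0.003,-0.002,0,0,0],[0,0.14,-0.003,-0.002,0,0,0],[0,0.14,-0.003,-0.002,0,0,0]]]'
python3 - <<'E'
from h import *
goal([528.9,96.3,76],-14.5)
E
```

```text
time_s: 26.9
tcp_pos: [528.2, 96.8, 79.5]
eef_rot: [1.392, 1.079, -1.394]
contact_force: [-3.1, 3.1, -2.7]
gripper_width: 20.6
t 26.9 tcp [528.2  96.8  79.5] jawyaw -14.5 F [-3.1  3.1 -2.7] w 20.6 j6 [ 0.06  0.4  -0.3   0.88  0.    1.89]
tool axes cols [[-0.0, 0.97, -0.25], [0.0, -0.25, -0.97], [-1.0, -0.0, 0.0]]
shift [0.023 0.006 0.002] turn [0.    0.    0.001]
```

```bash
python3 -m pendant '[[[0,0.01,-0.003,-0.003,0,0,0],[0,0.016,-0.003,-0.003,0,0,0],[0,0.022,-0.003,-0.003,0,0,0],[0,0.028,-0.003,-0.003,0,0,0],[0,0.034,-0.003,-0.003,0,0,0],[0,0.04,-0.003,-0.003,0,0,0],[0,0.04,-0.003,-0.003,0,0,0],[0,0.04,-0.003,-0.003,0,0,0]]]'
python3 - <<'E'
from h import *
goal([528.9,96.3,76],-14.5)
p,d=bot.grab_frame('scene'); cv2.imwrite('pics/sc14.png',cv2.resize(p[170:240,345:415,::-1],None,fx=8,fy=8,interpolation=cv2.INTER_CUBIC))
E
```

```text
time_s: 27.57
tcp_pos: [528.3, 97.2, 75.8]
eef_rot: [1.393, 1.078, -1.393]
contact_force: [-7.9, 1.5, 11.5]
gripper_width: 20.9
t 27.5667 tcp [528.3  97.2  75.8] jawyaw -14.5 F [-7.9  1.5 11.5] w 20.9 j6 [ 0.06  0.4  -0.31  0.86 -0.    1.89]
tool axes cols [[0.0, 0.97, -0.25], [-0.0, -0.25, -0.97], [-1.0, 0.0, 0.0]]
shift [-0.001  0.005  0.005] turn [ 0.  0. -0.]
```

View pics/sc14.png

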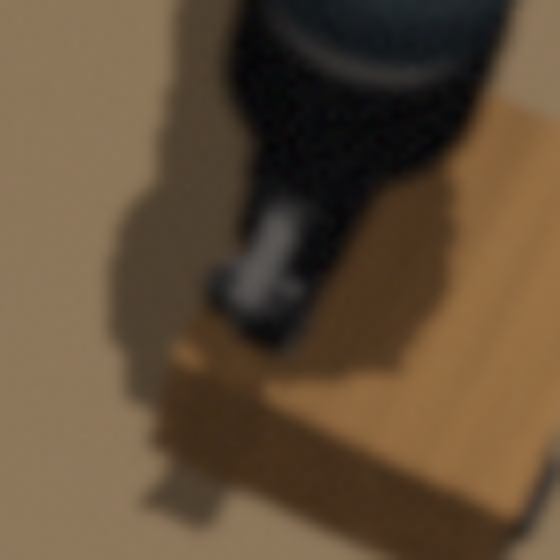

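Seated where predicted (TCP z 75.8 against 76), with 11.5 N up. Pressing a little harder to confirm it goes no deeper.

```bash
python3 -m pendant '[[[0,0.004,-0.003,0,0,0,0],[0,0.008,-0.003,0,0,0,0],[0,0.012,-0.003,0,0,0,0],[0,0.012,-0.003,0,0,0,0],[0,0.012,-0.003,0,0,0,0],[0,0.012,-0.003,0,0,0,0],[0,0.012,-0.003,0,0,0,0],[0,0.012,-0.003,0,0,0,0]]]'
python3 -m pendant '[[[0,0,0,0,0,0,0],[0,0,0,0,0,0,0],[0,0,0,0,0,0,0],[0,0,0,0,0,0,0],[0,0,0,0,0,0,0],[0,0,0,0,0,0,0],[0,0,0,0,0,0,0],[0,0,0,0,0,0,0]]]'
python3 - <<'E'
from h import *
p,d=bot.grab_frame('scene'); cv2.imwrite('pics/sc15.png',p[:,:,::-1])
p,d=bot.grab_frame('top'); cv2.imwrite('pics/top15.png',p[:,:,::-1])
c=Cam('top');P=c.cloud(d);print('lid z',np.nanmedian(P[240:270,222:245,2][P[240:270,222:245,2]<80]))
w=P[200:280,420:515]; t=p[200:280,420:515].astype(int); m=(t.min(2)>120); print('lug',w[m].mean(0).round(1),m.sum(),np.nanmax(w[m][:,2]))
E
```

```text
time_s: 28.28
tcp_pos: [528.4, 97.2, 75.7]
eef_rot: [1.394, 1.077, -1.391]
contact_force: [-12.5, 0.8, 22.2]
gripper_width: 20.8
time_s: 28.95
tcp_pos: [528.4, 97.3, 75.6]
eef_rot: [1.394, 1.077, -1.391]
contact_force: [-12.3, 0.8, 21.7]
gripper_width: 20.6
lid z 65.10619473660563
lug [nan nan nan] 1489 36.034904181098455
```

View pics/top15.png

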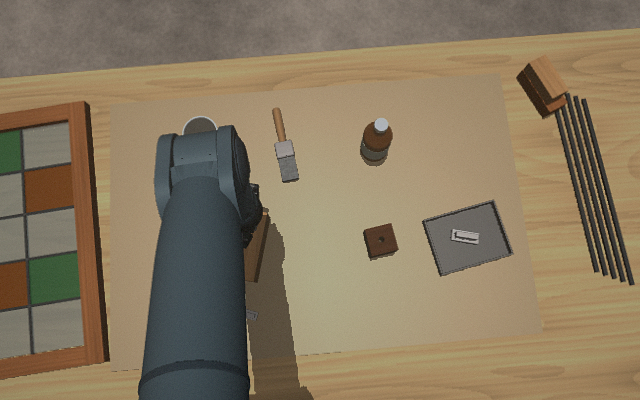

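View pics/sc15.png

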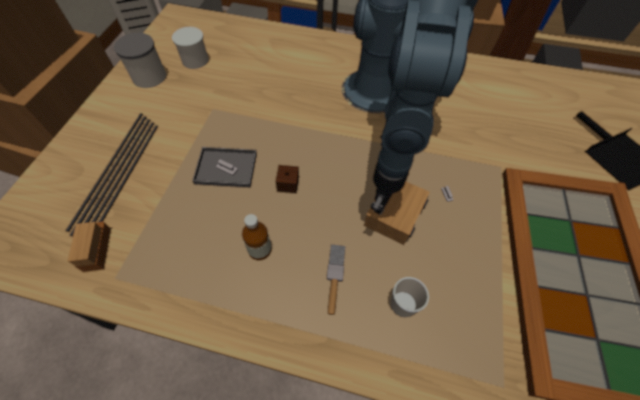

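All good: the lug is in the tray at (465,237), the rack is empty, the bystanders are unmoved, the lid is at z ≈ 65, and the push is steady at about 22 N with no more travel. Handing in.

```bash
python3 - <<'E'
from h import *
bot.job_done(); o=bot.get_obs(); print(o['time_s'],o['tcp_pos'],o['contact_force'],o['gripper_width'])
E
```

```text
the job is handed in; nothing more can be done
the job is handed in; nothing more can be done
```

I handed the job in at about 29 s of the 66 s, with the gripper still holding the pin's head and pressing down. It gave no verdict.

- **What I did:** I lifted the largest lug from the mould, set it in the tray and released it. I then swung the lid shut, took the pin from the rack and pushed it down through both halves.
- **Pin and press:** The pin stopped at TCP z 75.7 mm, against 76 predicted for a seated head. Pressing harder raised the force from 11.5 N to a steady 22 N with no further travel. A sideways force of about 12 N also remained on the tool.
- **Lid:** Its top measured about 65 mm in the depth image, against 66 mm nominal.
- **Lug and bystanders:** The last pictures show the lug lying in the tray and the rack empty. The bottle, cup and brush look unmoved by eye; the cup is partly hidden by the arm in the top view but clear in the scene view.
- **Checks that failed:** My numeric lug position in the tray came back as NaN because depth readings were missing, so that check rests on the pictures. I never saw the seated head directly because the gripper hides it. The state reading after hand-in was refused, so my last readings are from just before.

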